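# Vent and unclamp the bottle tester through its valve guards

### The job

Free the bottle in the cap torque tester: with the fingertips reach down through the window of the guard and press the ball-ended lever (the air vent) fully down to its stop, and only after that press the broad flat paddle lever (the jaw release) in the other guard fully down in the same way. Only press: do not touch either guard or the tester, pick nothing up, and leave the bottles, the cap and the screwdriver standing or lying where they are; both levers stay down by themselves, so finish clear of everything.

Things in the scene. Friction and masses are not known exactly. Their poses are not given: they have to be found in the camera images.
- vent_guard: White guard plate, 170 x 170 x 5 mm, with a 90 x 90 mm window, over the vent lever. Origin: window centre at the plate's top face, 105 mm above the bench; z up, window sides along x and y; plate from -63 to +107 mm in x, +-85 mm in y. Below it steel fence bars close all four sides down to a white housing (170 x 170 x 36 mm), so the window is the only way in. Fixed.
- clamp_guard: The same guard, housing and window (same sizes and origin) over the jaw-release valve. The two valves stand left and right on the bench, either way round, each turned up to 30 degrees.
- vent_pad (a point): Top of the black ball (28 mm across) at the end of the vent lever's slim round steel rod, seen through the vent guard's window. The point moves with the lever: about 98 mm above the bench with the lever up and 71 mm when fully down.
- clamp_pad (a point): Centre of the top face of the black flat paddle (44 mm along the lever, 52 mm across, 10 mm thick) at the end of the jaw-release lever, seen through the clamp guard's window. About 91 mm above the bench with the lever up and 63 mm when fully down.
- vent_lever (a joint): Vent lever angle: 0 = up (0.36 rad above level), 0.34 rad = down on its stop. Hinged 82 mm from the window centre towards the guard's +x, 55 mm above the bench; the pad, 85 mm from the hinge, drifts up to 10 mm towards the guard's -x on the way down. No spring: moves at about 5 N on the pad, stays where left. Starts at 0 to 0.07 rad.
- clamp_lever (a joint): Angle of the jaw-release lever, built alike: 0 = up, 0.34 rad = fully down on its stop, about 5 N, stays where it is left. It drives both jaws of the tester.
- jaw_left (a joint): Opening of one jaw of the tester: 0 = against the bottle, about 12 mm (0.012 m) when the jaw-release lever is fully down; the jaws follow the lever by themselves.
- jaw_right (a joint): Opening of the opposite jaw, moving the same way.
- tester: Cap torque tester, fixed to the bench beyond the valves: white case 170 x 380 x 90 mm, a round aluminium table (160 mm across, its top 102 mm above the bench) with two aluminium jaws carrying yellow posts, and a white keypad box. Origin: centre of its underside; z up.
- test_bottle: Capped clear bottle, 62 mm across and 150 mm tall, standing on the tester's table between the jaws. Origin: centre of its underside; z up its axis.
- spare_bottle: Bystander: capped clear bottle, 60 mm across and 150 mm tall, standing on the bench between the two valves. Origin: centre of its underside; z up its axis.
- screw_cap: Bystander: loose white cap, 32 mm across and 20 mm tall, on the bench. Origin: centre of its underside.
- screwdriver: Bystander: screwdriver lying on the bench to the right of the valves, along its own x.
Things that resemble listed ones, but are neither listed nor needed, are in the scene too. What is shaped like the test_bottle but pink or purple is not meant.

How it is judged (in metres and radians):
On the way, in this order (a step that is already met when the one before it is completed fails the run):
1. the ball-ended vent lever is pressed fully down while the paddle lever is still up (value of joint vent_lever above 0.3 rad and value of joint clamp_lever below 0.12 rad), for 0.2 s.
2. the paddle lever is pressed fully down (value of joint clamp_lever above 0.3 rad), for 0.2 s.
At the end, for the whole second after the job is handed in: Both levers are down to within 0.04 rad of their stops (over 0.30 rad), both jaws are open by more than 9 mm, both bottles stand upright (within 0.1 rad), and the bottles, cap and screwdriver are at rest within 15 mm of where they started (value of joint each of vent_lever, clamp_lever above 0.3 rad and value of joint each of jaw_left, jaw_right above 0.009 m and angle between each of test_bottle, spare_bottle's own z axis and vertical below 0.1 rad and distance of each of test_bottle, spare_bottle, screw_cap, screwdriver from where it was at the start of the episode below 0.015 m and linear speed of each of test_bottle, spare_bottle, screw_cap, screwdriver below 0.02 m/s); the robot touches nothing.
It fails at once if the robot touches the guard of the vent lever (over 0.5 N) (contact force between any of the fingers, the arm and vent_guard above 0.5 N).
It fails at once if the robot touches the guard of the paddle lever (over 0.5 N) (contact force between any of the fingers, the arm and clamp_guard above 0.5 N).
It fails at once if the paddle lever is pressed before the vent lever is down (value of joint clamp_lever above 0.15 rad and value of joint vent_lever below 0.28 rad).
It fails at once if the robot touches the tester (over 0.5 N) (contact force between any of the fingers, the arm and tester above 0.5 N).
It fails at once if a bottle, the cap or the screwdriver is moved, tipped or lifted by more than 20 mm (distance of any of test_bottle, spare_bottle, screw_cap, screwdriver from where it was at the start of the episode above 0.02 m).
It also fails if it takes over 48 s, if anything falls off the work surface, if the arm or the gripper's body presses on something with over 40 N, if the wrist force passes 120 N, or if a joint passes its speed limit or range.

### The arm

A 7-joint arm with a two-finger parallel gripper is mounted at the origin on the work surface. World frame = base frame: x ahead of the robot, y to its left, z up, the work surface at z = 0. Lengths are in mm, angles in rad, forces in N, time in s.
With the tool pointing down it reaches from about 400 to 875 mm from the base axis. Payload 6.5 kg.
Tool frame: the origin (TCP) lies at the very end of the fingers, on their centre line; the grasp point (between the pads) lies 19 mm behind it (manip.grasp_offset is the distance from the TCP to the grasp point, in mm); x points along the fingers, y is the direction in which the jaws open and shut, and the axes are right-handed (so a half turn about x gives the same grasp; the last joint's range is limited). The gripper opens to 85 mm and grips with 20 to 120 N. Pads are 22 mm wide; open, the fingers measure 114 mm over their backs; the gripper's body (76 mm by 85 mm) begins 54 mm behind the grasp point. The pads swing forward as they close: fully open they stand 13 mm farther back than shut.
Start: joints at [1.279, 0.536, -0.004, 1.538, 0.003, 1.067, -0.071], TCP at [145.521, -633.493, 193.39] pointing down, gripper open.
Joint ranges: [-2.7, 2.7], [-0.37, 2.16], [-1.27, 1.26], [0.24, 2.4], [-1.31, 4.45], [0.19, 1.91], [-2.76, 2.76]. Speed limits (rad/s): [2.39, 2.39, 3.14, 3.14, 3.14, 3.14, 3.14].

### API

Orientations are given as a unit quaternion [x, y, z, w].
In Python, from workcell import manip gives the robot as it stands.
- The arm moves only by the tool carry_out, never from a script. Its argument "commands" is a list that holds one entry, the list of rows, each a list of 7 numbers: the shift along the tool's x, y, z in mm, then the turn, a rotation vector about the tool's x, y, z in rad, then the gripper's target within -1 to 1 (fully open at 1, half-way at 0, shut at -1). A call has 1 to 12 rows; each row shifts and turns the commanded pose from where the row before left it, along the tool's axes as they then stand; what a row does not reach is not made up. A row lasts 1/8 s, in which the tool goes at most 62.5 mm and 10.7 degrees, less where a joint would pass 70% of its speed; a pose out of reach is approached as far as the arm can. A call is refused whole if a number of a shift passes 62.5 or a number of a turn 0.188, either way. A call with a gripper value outside its range is refused whole. The fingers move at their own pace and stop on an object; the grip force is fixed at half the most. Time passes only in rows, so rows that do not move let the fingers close. It gives the time, the measured TCP pose, the force and the opening at its end, in the units of the state.
- manip.get_state(): the state, without advancing time (a new reading comes with each control period).
- manip.get_image(name): name is "scene" or "top"; returns the picture (420x560x3 uint8, blue, green, red); there is no depth.
- manip.calibration(name): a dict with "mtx" (3x3 intrinsics, pixels), "position" and "attitude" of the camera in the world. Camera axes: x right, y down, z forward; pixel columns grow to the right and rows downward; lengths in mm; the calibration is good to about 2 mm. A picture is of the moment at which its call begins. calibration takes no time and is no camera call.
- manip.hand_in(): hands the job in, once; it reports no verdict.
The state is a dict: "time": time; "q": joint angles; "joint_velocities": joint speeds; "joint_torque": joint torques, N m; "position": TCP position; "tcp_rot": TCP orientation; "contact_force": force on the tool from outside, world axes, zero at the start; "torque": the same for the moment, N m; "gripper_width": finger opening in mm.
Only numpy, scipy, OpenCV 4.12 (cv2) and the standard library are available. Lean on these libraries where they do the work, as an engineer would, in place of code of your own. Each camera call takes 0.05 s, during which the arm holds its last target.

## Working session

There is one attempt and no reset: what is moved stays moved. The work goes in short steps, Python scripts to look and compute and a tool call to move; the robot and the scene stay as the last step left them, time stands still between calls to the robot, and variables do not carry over. Pictures are saved under pics/ and viewed, and the job is handed in when it is done.

Besides the shell and the picture viewer there is one more tool, called as name([rows], argument=value, ...), one row to a line, values as JSON. carry_out: Moves the arm, as the interface text tells. Its arguments: {"type":"object","properties":{"commands":{"type":"array"}},"required":["commands"]}

```bash
mkdir -p pics; python3 - <<'E'
from workcell import manip
import cv2
for n in("scene","top"):
    im=manip.get_image(n); cv2.imwrite(f"pics/{n}0.png",im); c=manip.calibration(n); print(n,c)
s=manip.get_state(); print(s)
E
```

```text
scene {'mtx': array([[429.14439647,   0.        , 279.49557886],
       [  0.        , 429.14439647, 204.33358665],
       [  0.        ,   0.        ,   1.        ]]), 'position': array([1279.01795603, -540.96939496,  707.86930682]), 'attitude': array([ 0.77514564,  0.43648087, -0.2232582 , -0.39848397])}
top {'mtx': array([[404.72911625,   0.        , 291.53439034],
       [  0.        , 404.72911625, 213.47219066],
       [  0.        ,   0.        ,   1.        ]]), 'position': array([ 381.11750564, -108.48772209,  996.91599698]), 'attitude': array([-0.67948766,  0.72551525, -0.078992  ,  0.07539499])}
{'time': 0.1, 'q': array([ 1.27880233,  0.537105  , -0.00444551,  1.53879749,  0.00261411,
        1.06725556, -0.07118607]), 'joint_velocities': array([-0.00147203, -0.0022185 , -0.00055038,  0.00050578,  0.00056157,
        0.00020395, -0.00172064]), 'joint_torque': array([ 3.09625037e-03, -5.84577334e+01,  1.05222814e+00, -2.59779114e+01,
        1.26718389e-02,  4.55327419e-03, -1.84439088e-06]), 'position': array([ 145.36317117, -632.89238668,  192.58217177]), 'tcp_rot': array([-0.70249561, -0.08023655,  0.70270666, -0.07915408]), 'contact_force': array([0.16920403, 0.28465407, 0.13611508]), 'torque': array([ 0.00771254, -0.01121432, -0.02023694]), 'gripper_width': 85.04861636525628}
```

View pics/scene0.png

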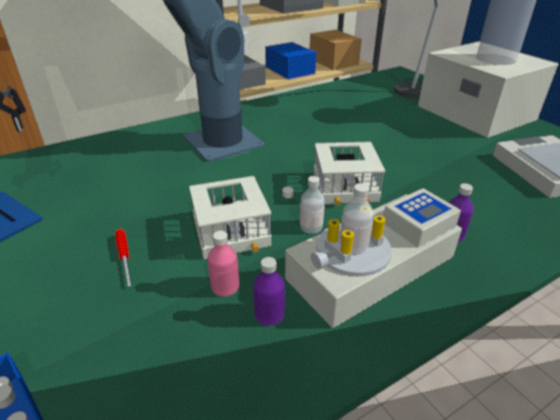

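View pics/top0.png

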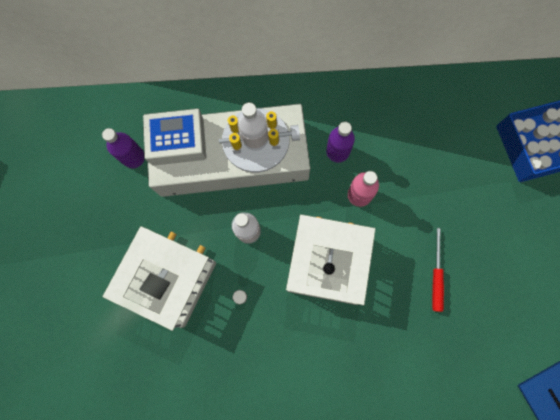

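The top picture shows the ball lever through the right-hand guard (ball about 329,268) and the flat paddle through the left-hand guard (about 155,287). The clear spare bottle is at about 246,228, the cap at 240,297 and the screwdriver at about 438,270. I'll enlarge both guards to confirm.

```bash
python3 - <<'E'
import cv2,numpy as np
im=cv2.imread("pics/top0.png")
a=cv2.resize(im[205:315,275:385],None,fx=5,fy=5,interpolation=cv2.INTER_CUBIC)
b=cv2.resize(im[222:332,100:220],None,fx=5,fy=5,interpolation=cv2.INTER_CUBIC)
cv2.imwrite("pics/cv.png",a);cv2.imwrite("pics/cc.png",b)
im=cv2.imread("pics/scene0.png")
cv2.imwrite("pics/cs.png",cv2.resize(im[130:260,180:400],None,fx=3.6,fy=3.6,interpolation=cv2.INTER_CUBIC))
E
```

```text
(no output)
```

View pics/cv.png

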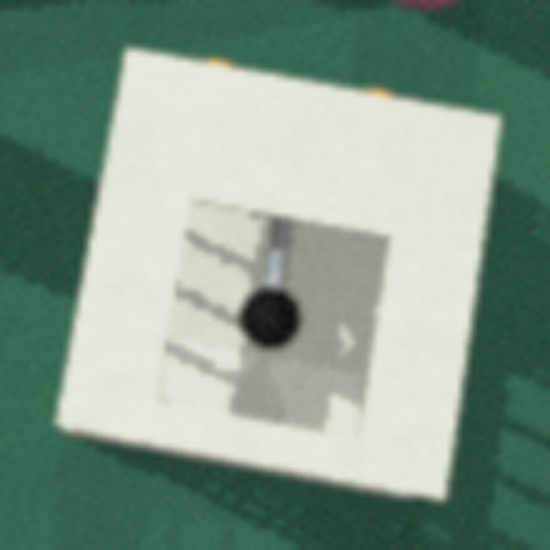

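View pics/cc.png

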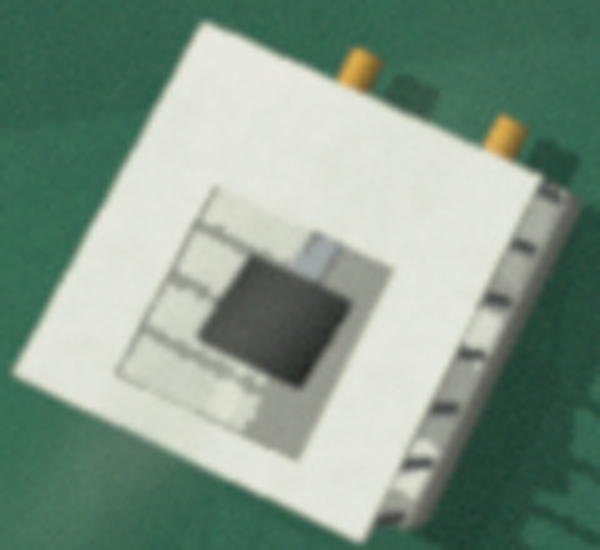

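View pics/cs.png

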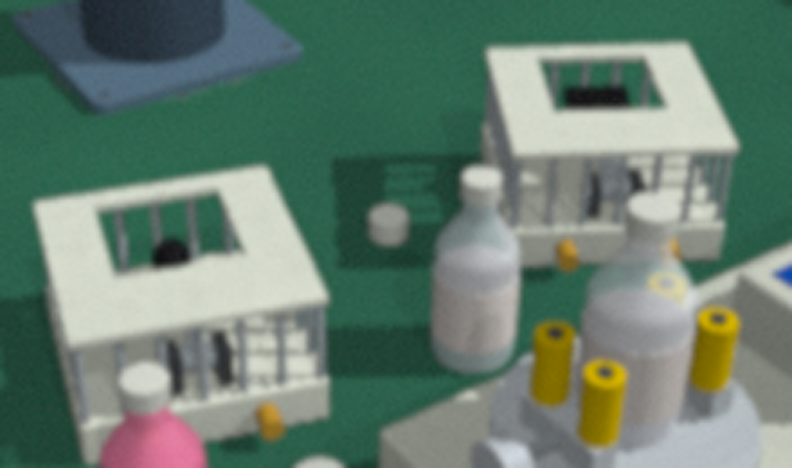

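Confirmed: the right guard has the slim rod and round ball (329,268), so it is the vent. The left guard has the broad square paddle (155,287), so it is the clamp. Both hinges are on the far (+x) side. Next I fit the guard poses from the plate and window corners, holding z at 105.

```bash
cat > h.py <<'E'
import numpy as np,cv2
from workcell import manip
from scipy.spatial.transform import Rotation as R
from scipy.optimize import least_squares
def ray(n,p,z):
    c=manip.calibration(n); Rm=R.from_quat(c['attitude']).as_matrix()
    d=Rm@np.linalg.inv(c['mtx'])@[p[0],p[1],1]; o=np.array(c['position'])
    return o+d*(z-o[2])/d[2]
def proj(n,X):
    c=manip.calibration(n); Rm=R.from_quat(c['attitude']).as_matrix()
    x=c['mtx']@(Rm.T@(np.atleast_2d(X)-c['position']).T); return (x[:2]/x[2]).T
E
python3 - <<'E'
from h import *
def cr(p,off,s=5): return (np.array(p,float)+.5)/s-.5+off
mod=np.array([[107,85],[107,-85],[-63,-85],[-63,85],[45,45],[45,-45],[-45,-45],[-45,45]])
G={}
for n,off,pts,ball,zb in (("vent",(275,205),[(125,47),(502,117),(447,500),(57,430),(192,198),(391,236),(360,437),(160,402)],(270,318),84),
  ("clamp",(100,222),[(204,22),(541,178),(363,543),(13,375),(214,187),(393,268),(298,460),(117,376)],(275,318),91)):
    W=np.array([ray("top",cr(p,off),105)[:2] for p in pts])
    f=lambda v:(mod@R.from_euler('z',v[2]).as_matrix()[:2,:2].T+v[:2]-W).ravel()
    r=least_squares(f,[400,0,0],loss='soft_l1',f_scale=2); print(n,r.x.round(3),np.degrees(r.x[2]).round(1)); print(f(r.x).reshape(-1,2).round(1).tolist())
    print("sides",[np.linalg.norm(W[i]-W[(i+1)%4]).round(1) for i in range(4)])
    b=ray("top",cr(ball,off),zb); 
    loc=R.from_euler('z',-r.x[2]).apply(b-[r.x[0],r.x[1],0]); print("pad",b.round(1),"local",loc.round(1))
    # scene projections
    P=np.c_[mod@R.from_euler('z',r.x[2]).as_matrix()[:2,:2].T+r.x[:2],np.full(8,105)]
    print("scene",proj("scene",P).round(0).tolist(), proj("scene",b).round(1))
for nm,p,z in(("spare",(241,219),150),("test",(249,110),252),("cap",(240,296),20),("pinktop",(371,178),150),("purp",(345,129),150),("scrdr1",(438,230),10),("scrdr2",(438,310),20)):
    print(nm,ray("top",p,z).round(0))
s=manip.get_state();print(R.from_quat(s['tcp_rot']).as_matrix().round(3))
E
```

```text
vent [ 451.093 -194.865  -37.945] -2174.1
[[-1.2, -0.8], [0.6, 0.5], [0.6, -0.1], [1.5, -0.6], [-0.6, 0.4], [0.1, -0.4], [-1.2, -0.4], [0.2, 1.6]]
sides [np.float64(171.7), np.float64(170.2), np.float64(170.3), np.float64(172.6)]
pad [ 452.9 -194.6   84. ] local [ 1.7  0.7 84. ]
scene [[270.0, 212.0], [198.0, 225.0], [188.0, 186.0], [252.0, 175.0], [247.0, 200.0], [211.0, 207.0], [205.0, 187.0], [239.0, 181.0]] [[226.4 200.6]]
clamp [438.22  196.007  -0.485] -27.8
[[-0.2, 0.6], [0.5, -0.2], [0.3, 0.5], [-0.2, -0.1], [0.8, -0.3], [-0.5, -1.3], [-1.2, -0.3], [0.4, 1.0]]
sides [np.float64(169.6), np.float64(169.5), np.float64(170.8), np.float64(170.3)]
pad [440.3 192.4  91. ] local [ 3.5 -2.2 91. ]
scene [[384.0, 170.0], [322.0, 172.0], [314.0, 143.0], [370.0, 141.0], [364.0, 159.0], [333.0, 160.0], [328.0, 145.0], [358.0, 144.0]] [[344.7 157. ]]
spare [564. -10. 150.]
test [764. -47. 252.]
cap [406.  14.  20.]
pinktop [ 637. -298.  150.]
purp [ 755. -252.  150.]
scrdr1 [ 535. -480.   10.]
scrdr2 [ 344. -448.   20.]
[[-0.     0.224 -0.975]
 [ 0.001 -0.975 -0.224]
 [-1.    -0.002  0.   ]]
```

The fit agrees with both pictures: plate sides come out at 170–172 mm, and residuals are under 2 mm. Vent window centre is (451,-195) with yaw -14.1°, and the clamp's is (438,196) with yaw -27.8°. The ball is 2 mm and the paddle 4 mm from their window centres, as the lever geometry predicts. I'll shut the gripper and carry it at its present height to above the vent.

carry_out([
  [[0, -30, -33, 0, 0, 0, -1], [0, -30, -33, 0, 0, 0, -1], [0, -30, -33, 0, 0, 0, -1], [0, -30, -33, 0, 0, 0, -1], [0, -30, -33, 0, 0, 0, -1], [0, -30, -33, 0, 0, 0, -1], [0, -30, -33, 0, 0, 0, -1], [0, -30, -33, 0, 0, 0, -1], [0, -30, -33, 0, 0, 0, -1], [0, -30, -33, 0, 0, 0, -1], [0, -30, -33, 0, 0, 0, -1], [0, -29, -33, 0, 0, 0, -1]],
])

```text
time: 1.6
position: [451.5, -193.6, 193.2]
tcp_rot: [-0.702, -0.08, 0.703, -0.08]
contact_force: [-0.3, -0.6, -0.5]
gripper_width: 0.1
```

carry_out([
  [[0, 0, 0, -0.183, 0, 0, -1], [0, 0, 0, -0.183, 0, 0, -1], [0, 0, 0, -0.183, 0, 0, -1], [0, 0, 0, -0.183, 0, 0, -1], [0, 0, 0, -0.183, 0, 0, -1], [0, 0, 0, -0.183, 0, 0, -1], [0, 0, 0, 0, 0, 0, -1], [0, 0, 0, 0, 0, 0, -1]],
])

```text
time: 2.6
position: [450.9, -194.9, 193.2]
tcp_rot: [-0.559, -0.434, 0.559, -0.433]
contact_force: [0.0, 0.1, -0.3]
gripper_width: -0.0
```

```bash
cat >> h.py <<'E'
def togo(x,y,yaw=None):
    s=manip.get_state(); M=R.from_quat(s['tcp_rot']).as_matrix(); p=s['position']
    print("t",s['time'],"p",p.round(1),"yaw",np.degrees(np.arctan2(-M[1,2],-M[0,2])).round(1),"q",s['q'].round(2),"F",s['contact_force'].round(1),"w",round(s['gripper_width'],1))
    print(M.round(3)); print("tool shift",(M.T@(np.array([x,y,p[2]])-p)).round(1))
E
python3 - <<'E'
from h import *
togo(451,-195)
im=np.vstack([cv2.resize(manip.get_image("scene")[100:280,120:420],None,fx=2,fy=2)]);cv2.imwrite("pics/s1.png",im)
cv2.imwrite("pics/t1.png",manip.get_image("top"))
E
```

```text
t 2.6 p [ 450.9 -194.9  193.2] yaw 75.6 q [ 0.68  0.3  -0.43  1.93  0.15  0.95 -0.08] F [ 0.   0.1 -0.3] w -0.0
[[-0.     0.969 -0.248]
 [ 0.    -0.248 -0.969]
 [-1.    -0.    -0.   ]]
tool shift [-0.   0.1  0. ]
```

View pics/s1.png

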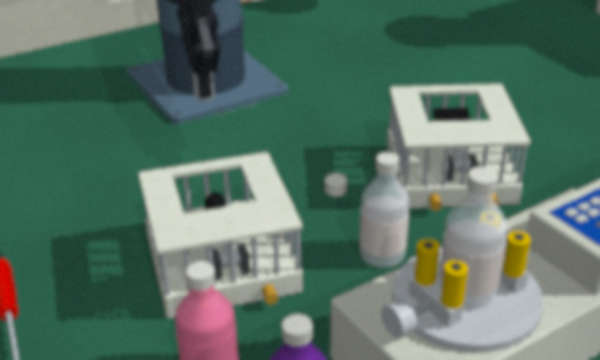

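View pics/t1.png

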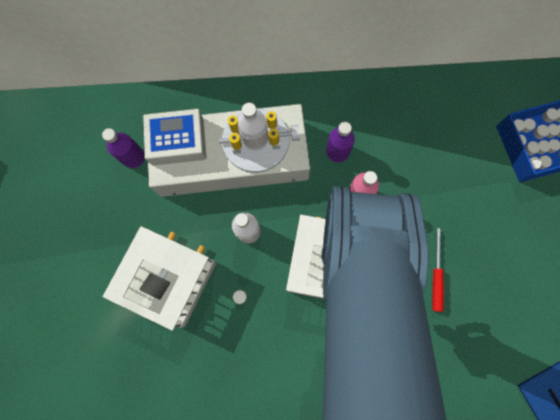

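```bash
python3 - <<'E'
from h import *
s=manip.get_state();print(proj("scene",s['position']))
im=cv2.imread("pics/s1.png");cv2.imwrite("pics/s1c.png",cv2.resize(im[0:240,100:340],None,fx=2.5,fy=2.5,interpolation=cv2.INTER_CUBIC))
E
```

```text
[[222.68810325 162.67089158]]
```

View pics/s1c.png

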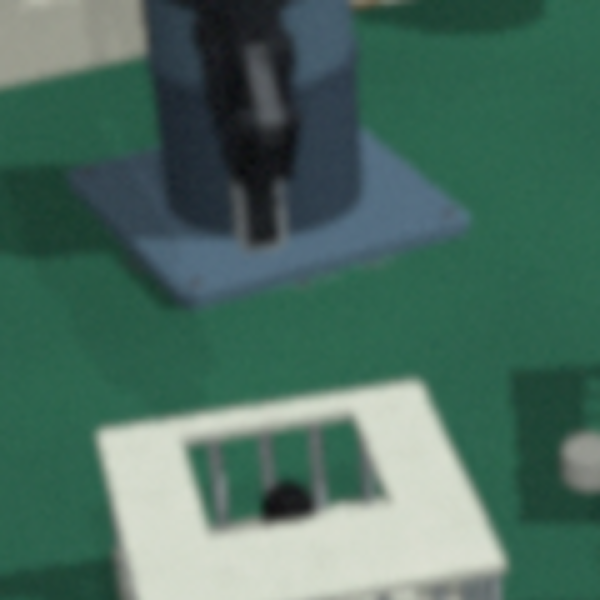

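The fingertip shows at scene (222,149), but the reported TCP should project to (222.7,162.7). That is a 14 px mismatch, so I'll check it before going down.

```bash
python3 - <<'E'
from h import *
im=manip.get_image("scene")
s=manip.get_state();p=s['position'];print(p)
for dz in(0,19,38,60,73,100): print(dz,proj("scene",p+[0,0,dz]).round(1))
c=cv2.resize(im[60:190,160:290],None,fx=4.6,fy=4.6,interpolation=cv2.INTER_CUBIC)
cv2.imwrite("pics/s2.png",c)
E
```

```text
[ 451.05367876 -194.89879282  193.3376911 ]
0 [[222.7 162.7]]
19 [[222.1 155.6]]
38 [[221.5 148.5]]
60 [[220.7 140. ]]
73 [[220.3 134.8]]
100 [[219.3 123.9]]
```

View pics/s2.png

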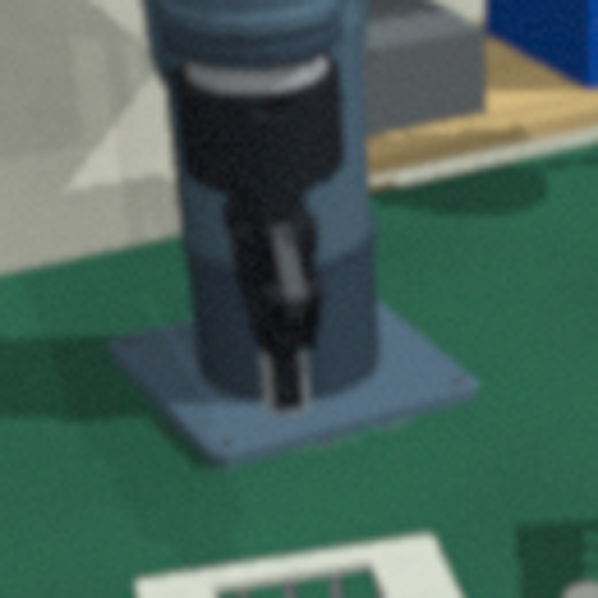

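```bash
python3 - <<'E'
from h import *
p=np.array([145.4,-632.9,192.6])
for n in("scene","top"): print(n,proj(n,p).round(1), proj(n,p+[0,0,36]).round(1),proj(n,p+[-63,26,0]).round(1))
# open tips: +-42.5 along tool y, 13 back
y=np.array([.224,-.975,0])
print(proj("scene",p+42.5*y+[0,0,13]),proj("scene",p-42.5*y+[0,0,13]))
print("spare top",proj("scene",[564,-10,150]),"test",proj("scene",[764,-47,252]))
im=cv2.imread("pics/scene0.png");cv2.imwrite("pics/s0c.png",cv2.resize(im[70:190,0:110],None,fx=5,fy=5,interpolation=cv2.INTER_CUBIC))
im=cv2.imread("pics/top0.png");cv2.imwrite("pics/t0c.png",cv2.resize(im[300:420,440:560],None,fx=5,fy=5,interpolation=cv2.INTER_CUBIC))
E
```

```text
scene [[  5.9 155.6]] [[  0.4 142.4]] [[ 15.4 142.8]]
top [[586.9 416. ]] [[601.6 421.6]] [[580.4 455.1]]
[[-15.46029699 156.93262178]] [[ 22.47282752 145.18534344]]
spare top [[312.93776828 178.36736711]] test [[358.88868185 186.13953268]]
```

View pics/s0c.png

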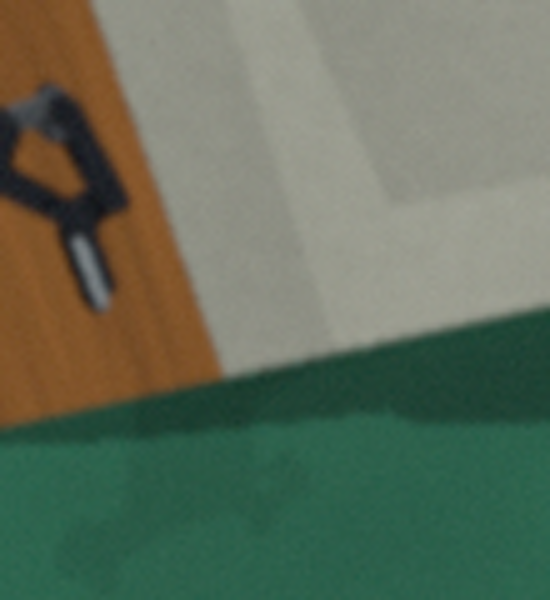

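View pics/t0c.png

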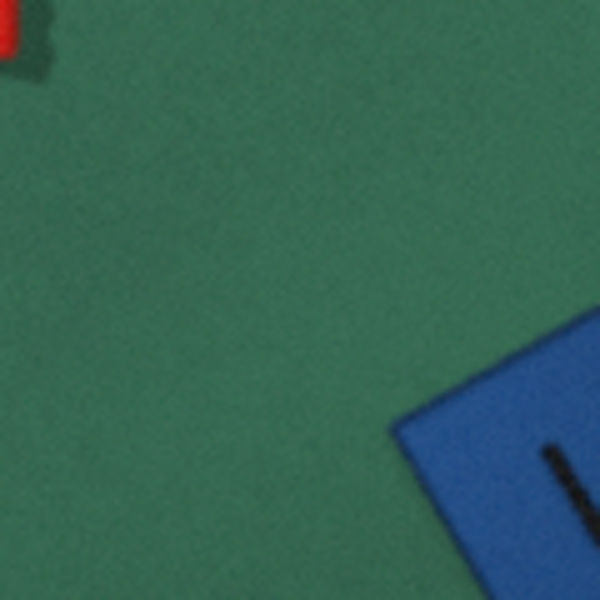

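The start picture shows the same thing: the open fingertip is at (20,132), about 13 px above its prediction. I'll solve for one constant offset from both views.

```bash
python3 - <<'E'
from h import *
p0=np.array([145.4,-632.9,192.6]);y0=np.array([.224,-.975,0])
p1=np.array([451,-194.9,193.3]);y1=np.array([.969,-.248,0])
obs=[(p0-49*y0+[0,0,13],(20,131.5)),(p1+7*y1,(222.4,149.1))]
f=lambda d:np.concatenate([proj("scene",P+d)[0]-o for P,o in obs])
r=least_squares(f,[0,0,0]);print(r.x.round(1),r.fun.round(2))
J=r.jac;print(np.sqrt(np.diag(np.linalg.inv(J.T@J))).round(1))
for d in([0,0,36],[0,0,30],[-63,26,0],[0,0,40]):print(d,f(np.array(d)).round(1))
E
```

```text
[ 0.8  0.4 37.9] [ 0.09 -0.97 -0.09  0.92]
[6.9 1.9 3.6]
[0, 0, 36] [ 0.2 -0.4 -0.3  1.5]
[0, 0, 30] [ 1.   1.9 -0.1  3.8]
[-63, 26, 0] [13.6  0.8 -0.5  1.3]
[0, 0, 40] [-0.4 -1.9 -0.4 -0. ]
```

The offset comes out purely vertical: xy agrees within about 1 mm, but the visible tips sit about 38 mm above the reported TCP. I'll turn 90°, still aligned with the window, to see the shut gripper's width from its other side, and come down a little. Even if the stated TCP is right, that stays clear.

carry_out([
  [[4, 0, 0, 0.1745, 0, 0, -1], [4, 0, 0, 0.1745, 0, 0, -1], [4, 0, 0, 0.1745, 0, 0, -1], [4, 0, 0, 0.1745, 0, 0, -1], [4, 0, 0, 0.1745, 0, 0, -1], [4, 0, 0, 0.1745, 0, 0, -1], [4, 0, 0, 0.1745, 0, 0, -1], [4, 0, 0, 0.1745, 0, 0, -1], [4, 0, 0, 0.1745, 0, 0, -1], [0, 0, 0, 0, 0, 0, -1], [0, 0, 0, 0, 0, 0, -1]],
])

```text
time: 4.12
position: [451.2, -194.9, 157.5]
tcp_rot: [0.702, -0.086, -0.702, -0.086]
contact_force: [-0.2, 0.4, 0.2]
gripper_width: 0.3
```

```bash
python3 - <<'E'
from h import *
togo(451,-195)
im=manip.get_image("scene")
p=manip.get_state()['position']
for dz in(0,20,38,60,73,111): print(dz,((proj("scene",p+[0,0,dz])[0]-(160,90)+.5)*4.6-.5).round(0))
cv2.imwrite("pics/s3.png",cv2.resize(im[90:220,160:290],None,fx=4.6,fy=4.6,interpolation=cv2.INTER_CUBIC))
E
```

```text
t 4.125 p [ 451.2 -194.9  157.5] yaw -14.0 q [ 0.43  0.32 -0.14  1.98  0.06  0.85 -1.55] F [-0.2  0.4  0.2] w 0.3
[[ 0.    -0.241 -0.97 ]
 [-0.    -0.97   0.241]
 [-1.     0.    -0.   ]]
tool shift [-0.   0.2  0.2]
0 [295. 395.]
20 [293. 363.]
38 [290. 333.]
60 [287. 295.]
73 [285. 272.]
111 [279. 204.]
```

View pics/s3.png

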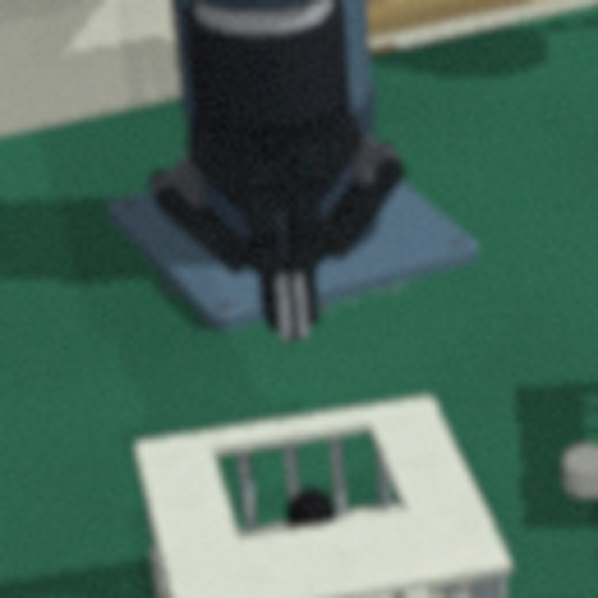

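The shut gripper is seen broadside. Its tip is at crop (293,338), again about 36 mm above the reported TCP, and its flared knuckles only become wide some 45 mm above the tip. It therefore fits the 90 mm window even at the 42 mm depth the paddle needs. The fingertip really does sit above the reported TCP, so I'll go down in steps, guided by force and pictures.

carry_out([
  [[13, 0, 0, 0, 0, 0, -1], [13, 0, 0, 0, 0, 0, -1], [13, 0, 0, 0, 0, 0, -1], [13, 0, 0, 0, 0, 0, -1], [0, 0, 0, 0, 0, 0, -1]],
])

```text
time: 4.8
position: [450.1, -194.5, 104.1]
tcp_rot: [-0.701, 0.087, 0.703, 0.087]
contact_force: [0.1, -0.2, 0.5]
gripper_width: -0.1
```

```bash
python3 - <<'E'
from h import *
togo(451,-195)
im=manip.get_image("scene")
p=manip.get_state()['position']
for dz in(0,36): print(dz,((proj("scene",p+[0,0,dz])[0]-(160,110)+.5)*4.6-.5).round(0))
cv2.imwrite("pics/s4.png",cv2.resize(im[110:240,160:290],None,fx=4.6,fy=4.6,interpolation=cv2.INTER_CUBIC))
E
```

```text
t 4.8 p [ 450.1 -194.5  104.1] yaw -14.1 q [ 0.42  0.4  -0.13  2.02  0.08  0.73 -1.57] F [ 0.1 -0.2  0.5] w -0.1
[[-0.002 -0.244 -0.97 ]
 [ 0.001 -0.97   0.244]
 [-1.    -0.     0.003]]
tool shift [-0.   0.2 -1. ]
0 [302. 385.]
36 [298. 329.]
```

View pics/s4.png

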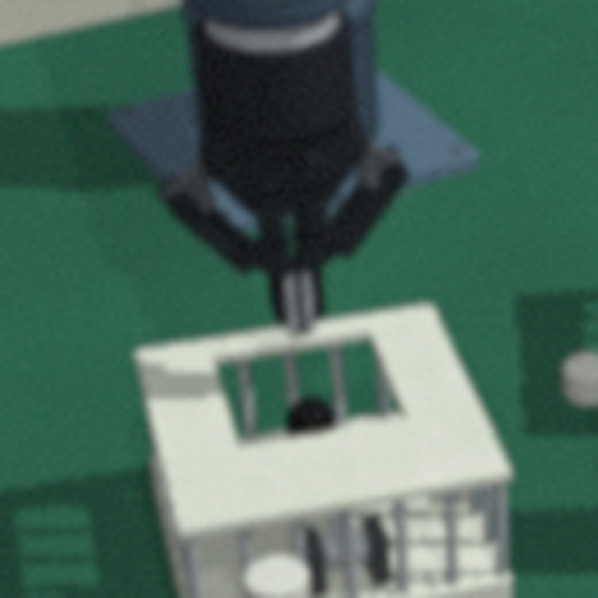

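The tip is at crop (300,328), which matches a 36–37 mm vertical offset and puts the real tip at z≈141. It is centred over the window within a few mm, against a margin of about 30 mm. I'll continue down to just above the ball.

carry_out([
  [[8, 0, -1, 0, 0, 0, -1], [8, 0, 0, 0, 0, 0, -1], [8, 0, 0, 0, 0, 0, -1], [8, 0, 0, 0, 0, 0, -1], [5, 0, 0, 0, 0, 0, -1], [0, 0, 0, 0, 0, 0, -1]],
])

```text
time: 5.6
position: [451.8, -195.0, 68.0]
tcp_rot: [-0.701, 0.087, 0.702, 0.087]
contact_force: [-0.2, 0.4, 0.9]
gripper_width: -0.2
```

```bash
python3 - <<'E'
from h import *
togo(451,-195)
im=manip.get_image("scene")
p=manip.get_state()['position']
for dz in(0,37): print(dz,((proj("scene",p+[0,0,dz])[0]-(160,110)+.5)*4.6-.5).round(0))
cv2.imwrite("pics/s5.png",cv2.resize(im[110:240,160:290],None,fx=4.6,fy=4.6,interpolation=cv2.INTER_CUBIC))
E
```

```text
t 5.6 p [ 451.8 -195.    68. ] yaw -14.1 q [ 0.42  0.47 -0.12  2.04  0.09  0.65 -1.59] F [-0.2  0.4  0.9] w -0.2
[[-0.001 -0.244 -0.97 ]
 [ 0.    -0.97   0.244]
 [-1.    -0.     0.001]]
tool shift [0.  0.1 0.7]
0 [308. 441.]
37 [303. 386.]
```

View pics/s5.png

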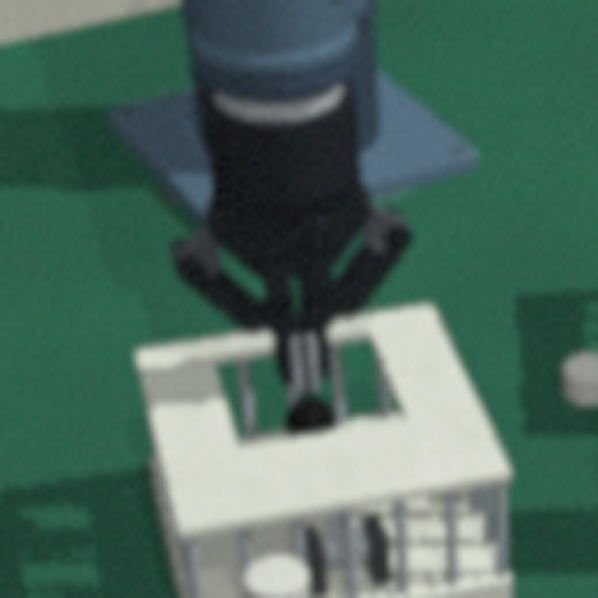

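The reported z is 68 with no contact, although the ball top is at 98, so the fingertips do sit about 37 mm above the reported TCP. They are inside the window, right above the ball. Now I press in small rows, watching the force.

carry_out([
  [[4, 0, 0, 0, 0, 0, -1], [4, 0, 0, 0, 0, 0, -1], [3, 0, 0, 0, 0, 0, -1], [0, 0, 0, 0, 0, 0, -1]],
])

```text
time: 6.15
position: [451.4, -195.0, 57.1]
tcp_rot: [-0.701, 0.087, 0.702, 0.087]
contact_force: [-0.4, 1.0, 1.5]
gripper_width: -0.2
```

carry_out([
  [[4, 0, 0, 0, 0, 0, -1], [4, 0, 0, 0, 0, 0, -1], [4, 0, 0, 0, 0, 0, -1], [0, 0, 0, 0, 0, 0, -1]],
])

```text
time: 6.65
position: [451.2, -195.1, 45.0]
tcp_rot: [-0.701, 0.087, 0.702, 0.087]
contact_force: [-0.1, -0.2, 0.3]
gripper_width: -0.1
```

```bash
python3 - <<'E'
from h import *
togo(451,-195)
im=manip.get_image("scene")
p=manip.get_state()['position']
for dz in(0,37): print(dz,((proj("scene",p+[0,0,dz])[0]-(190,150)+.5)*7-.5).round(0))
cv2.imwrite("pics/s6.png",cv2.resize(im[150:235,190:275],None,fx=7,fy=7,interpolation=cv2.INTER_CUBIC))
E
```

```text
t 6.65 p [ 451.2 -195.1   45. ] yaw -14.1 q [ 0.41  0.51 -0.12  2.05  0.1   0.59 -1.59] F [-0.1 -0.2  0.3] w -0.1
[[-0.001 -0.244 -0.97 ]
 [ 0.    -0.97   0.244]
 [-1.     0.     0.001]]
tool shift [0.  0.  0.2]
0 [263. 443.]
37 [256. 361.]
```

View pics/s6.png

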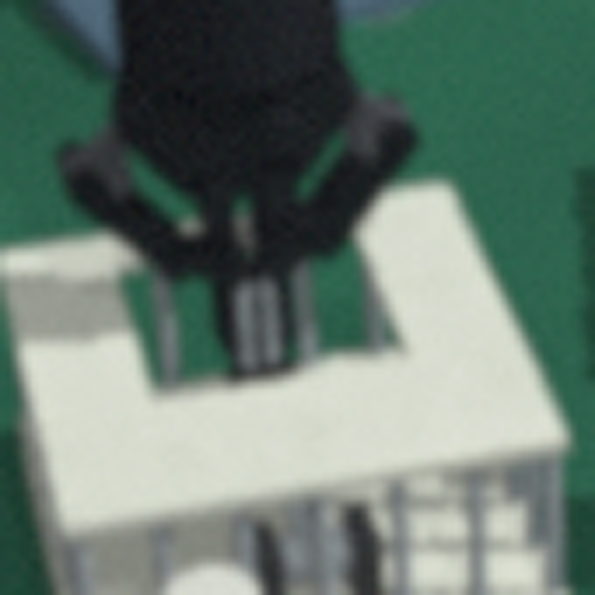

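The tip at crop (258,370) now covers the ball, with black just beneath it. The lever is friction-held, so force shows only while it moves. I continue down and read the force in motion.

carry_out([
  [[3, 0, 0, 0, 0, 0, -1], [3, 0, 0, 0, 0, 0, -1]],
])

```text
time: 6.95
position: [450.9, -194.9, 39.2]
tcp_rot: [-0.701, 0.087, 0.703, 0.087]
contact_force: [-5.2, 2.4, 6.5]
gripper_width: -0.1
```

carry_out([
  [[2, 0, 0, 0, 0, 0, -1]],
])

```text
time: 7.08
position: [450.8, -194.9, 37.1]
tcp_rot: [-0.701, 0.087, 0.703, 0.087]
contact_force: [-3.8, 0.4, 5.2]
gripper_width: 0.3
```

carry_out([
  [[2, 0, 0, 0, 0, 0, -1]],
])

```text
time: 7.2
position: [450.9, -194.9, 35.2]
tcp_rot: [-0.701, 0.087, 0.703, 0.087]
contact_force: [-4.5, 1.5, 6.3]
gripper_width: -0.2
```

carry_out([
  [[2, 0, 0, 0, 0, 0, -1]],
])

```text
time: 7.32
position: [450.9, -195.0, 33.2]
tcp_rot: [-0.701, 0.087, 0.702, 0.087]
contact_force: [-4.1, 1.1, 5.8]
gripper_width: -0.1
```

carry_out([
  [[1.5, 0, 0, 0, 0, 0, -1]],
])

```text
time: 7.45
position: [450.8, -194.9, 32.0]
tcp_rot: [-0.701, 0.087, 0.703, 0.087]
contact_force: [-7.8, 3.3, 19.6]
gripper_width: 0.2
```

carry_out([
  [[1, 0, 0, 0, 0, 0, -1], [0, 0, 0, 0, 0, 0, -1], [0, 0, 0, 0, 0, 0, -1]],
])

```text
time: 7.82
position: [450.9, -194.9, 31.9]
tcp_rot: [-0.701, 0.087, 0.703, 0.087]
contact_force: [-7.5, 3.2, 21.3]
gripper_width: -0.2
```

The force jumped to about 21 N at reported z≈32, so the lever is on its stop, and I held it there for over 0.3 s. I'll rise straight out.

carry_out([
  [[-4, 0, 0, 0, 0, 0, -1], [-10, 0, 0, 0, 0, 0, -1], [-20, 0, 0, 0, 0, 0, -1], [-25, 0, 0, 0, 0, 0, -1], [-35, 0, 0, 0, 0, 0, -1], [-35, 0, 0, 0, 0, 0, -1], [-31, 0, 0, 0, 0, 0, -1], [0, 0, 0, 0, 0, 0, -1]],
])

```text
time: 8.82
position: [454.2, -195.9, 193.5]
tcp_rot: [0.704, -0.087, -0.7, -0.087]
contact_force: [-0.0, 0.2, -0.7]
gripper_width: -0.2
```

```bash
python3 - <<'E'
from h import *
# aim: clamp window centre, local x about 0
togo(438,195)
print("clamp yaw",-27.8,"q")
im=manip.get_image("scene")
cv2.imwrite("pics/s7.png",cv2.resize(im[150:260,170:290],None,fx=5,fy=5,interpolation=cv2.INTER_CUBIC))
E
```

```text
t 8.825 p [ 454.2 -195.9  193.5] yaw -14.1 q [ 0.44  0.27 -0.14  1.94  0.05  0.93 -1.55] F [-0.   0.2 -0.7] w -0.2
[[ 0.005 -0.244 -0.97 ]
 [-0.002 -0.97   0.244]
 [-1.     0.001 -0.006]]
tool shift [  -0.9 -375.1  111.1]
clamp yaw -27.8 q
```

View pics/s7.png

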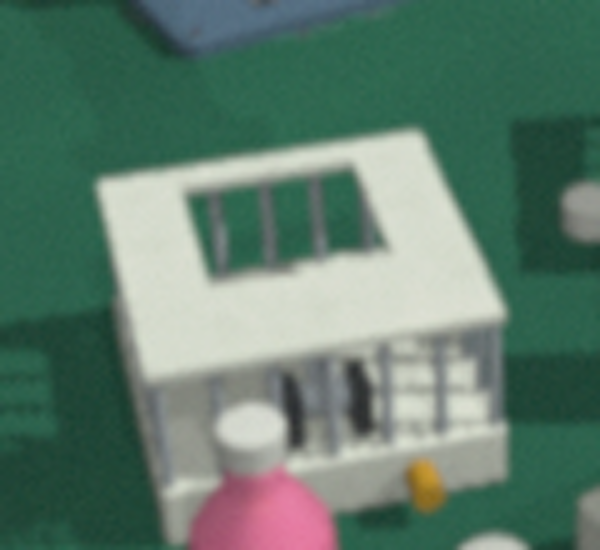

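The ball no longer shows in the window (crop about 285,220 before), so the vent lever is down. I'll carry across at height to above the clamp window and turn by +76° to its other aligned yaw (62°), which keeps joint 7 mid-range.

carry_out([
  [[0, -37.5, 11, 0, 0, 0, -1], [0, -37.5, 11, 0, 0, 0, -1], [0, -37.5, 11, 0, 0, 0, -1], [0, -37.5, 11, 0, 0, 0, -1], [0, -37.5, 11, 0, 0, 0, -1], [0, -37.5, 11, 0, 0, 0, -1], [0, -37.5, 11, 0, 0, 0, -1], [0, -37.5, 11, 0, 0, 0, -1], [0, -37.5, 11, 0, 0, 0, -1], [0, -37.5, 11, 0, 0, 0, -1], [0, 0, 0, 0, 0, 0, -1]],
])

```text
time: 10.25
position: [435.6, 198.5, 189.9]
tcp_rot: [-0.701, 0.085, 0.703, 0.085]
contact_force: [-0.4, -0.5, -0.4]
gripper_width: 0.2
```

carry_out([
  [[0, 0, 0, -0.1665, 0, 0, -1], [0, 0, 0, -0.1665, 0, 0, -1], [0, 0, 0, -0.1665, 0, 0, -1], [0, 0, 0, -0.1665, 0, 0, -1], [0, 0, 0, -0.1665, 0, 0, -1], [0, 0, 0, -0.1665, 0, 0, -1], [0, 0, 0, -0.1665, 0, 0, -1], [0, 0, 0, -0.1665, 0, 0, -1], [0, 0, 0, 0, 0, 0, -1]],
])

```text
time: 11.38
position: [436.6, 194.1, 190.0]
tcp_rot: [-0.605, -0.364, 0.607, -0.364]
contact_force: [0.2, 0.2, 0.2]
gripper_width: 0.1
```

```bash
python3 - <<'E'
from h import *
togo(437.7,195.1)
im=manip.get_image("scene")
p=manip.get_state()['position']
for dz in(0,38): print(dz,((proj("scene",p+[0,0,dz])[0]-(280,80)+.5)*4.6-.5).round(0))
cv2.imwrite("pics/s8.png",cv2.resize(im[80:210,280:410],None,fx=4.6,fy=4.6,interpolation=cv2.INTER_CUBIC))
cv2.imwrite("pics/t8.png",manip.get_image("top"))
E
```

```text
t 11.375 p [436.6 194.1 190. ] yaw 62.0 q [ 0.02  0.31 -0.63  1.95  0.22  0.95 -1.21] F [0.2 0.2 0.2] w 0.1
[[-0.002  0.883 -0.469]
 [-0.001 -0.469 -0.883]
 [-1.    -0.001  0.001]]
tool shift [-0.   0.5 -1.4]
0 [313. 209.]
38 [319. 151.]
```

View pics/s8.png

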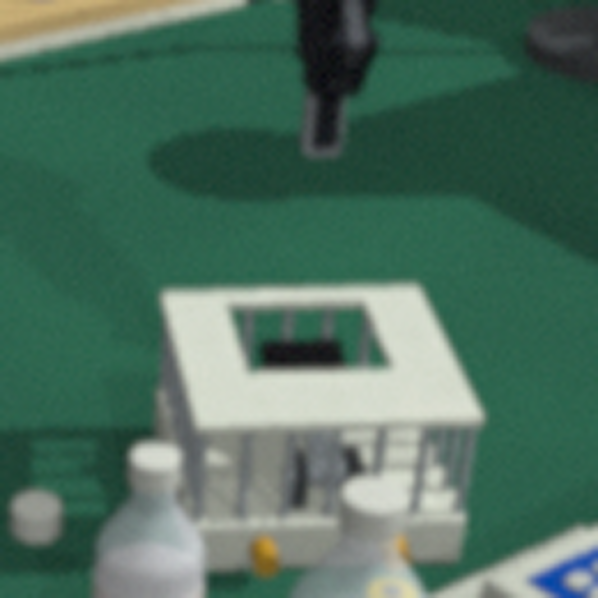

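View pics/t8.png

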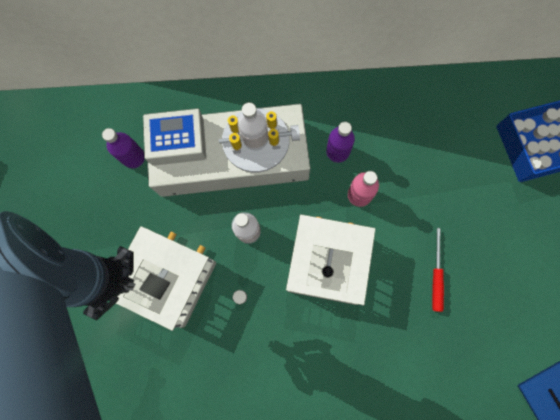

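The top view now shows the gripper (near 118,285), so I can triangulate the fingertip with both cameras.

```bash
python3 - <<'E'
from h import *
p=np.array([436.6,194.1,190.])
for dz in(0,38,80): print(dz,"top",proj("top",p+[0,0,dz]).round(1))
im=cv2.imread("pics/t8.png");cv2.imwrite("pics/t8c.png",cv2.resize(im[225:335,70:220],None,fx=5,fy=5,interpolation=cv2.INTER_CUBIC))
cv2.imwrite("pics/t8v.png",cv2.resize(im[205:315,275:385],None,fx=5,fy=5,interpolation=cv2.INTER_CUBIC))
E
```

```text
0 top [[137.  284.9]]
38 top [[129.4 284. ]]
80 top [[120.1 282.9]]
```

View pics/t8c.png

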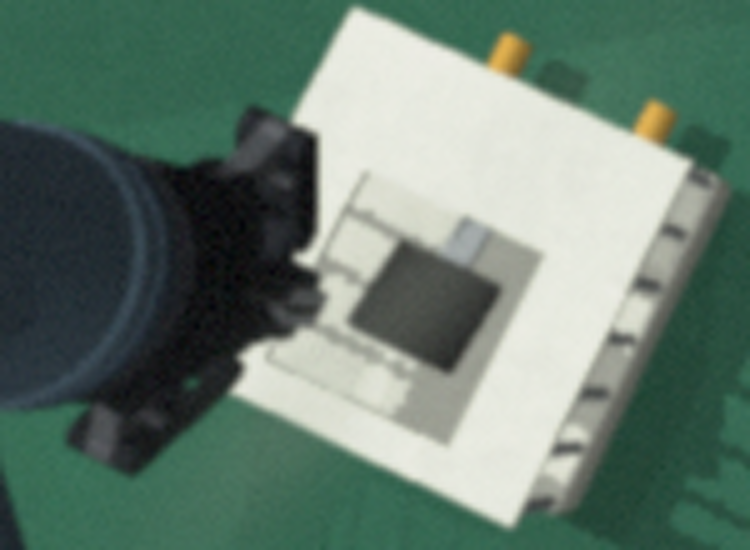

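View pics/t8v.png

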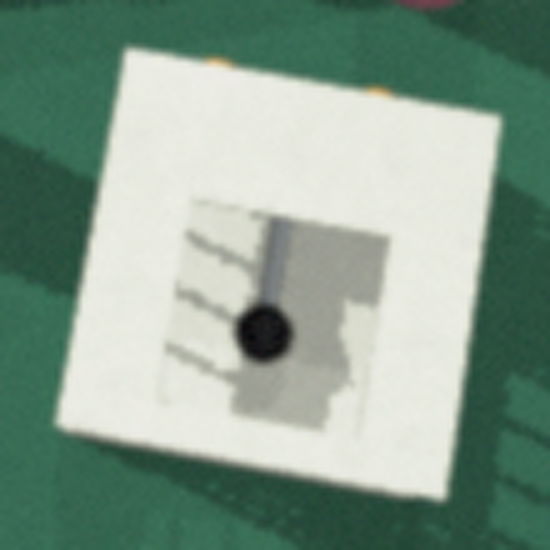

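The fingertip in the top view (centre about 129,284) matches the 38 mm vertical offset exactly, so xy can be trusted. The ball has shrunk and moved to crop (264,333), which means the lever is down. I'll descend over the paddle, stopping just above it.

carry_out([
  [[20, 0.5, -1, 0, 0, 0, -1], [20, 0, 0, 0, 0, 0, -1], [20, 0, 0, 0, 0, 0, -1], [20, 0, 0, 0, 0, 0, -1], [15, 0, 0, 0, 0, 0, -1], [10, 0, 0, 0, 0, 0, -1], [0, 0, 0, 0, 0, 0, -1]],
])

```text
time: 12.35
position: [437.5, 195.8, 85.4]
tcp_rot: [-0.605, -0.365, 0.606, -0.365]
contact_force: [0.8, 0.3, 0.4]
gripper_width: 0.2
```

```bash
python3 - <<'E'
from h import *
togo(437.7,195.1)
im=manip.get_image("scene")
p=manip.get_state()['position']
print(((proj("scene",p+[0,0,38])[0]-(290,90)+.5)*5-.5).round(0))
cv2.imwrite("pics/s9.png",cv2.resize(im[90:200,290:410],None,fx=5,fy=5,interpolation=cv2.INTER_CUBIC))
# vent angle predicted ball pixels
c,s=np.cos(np.radians(-14.1)),np.sin(np.radians(-14.1))
for a in(.02,.06,.1,.36):
    lx=82-85*np.cos(a); z=55+85*np.sin(a)
    print(a,z,((proj("top",[451.1+c*lx,-194.9+s*lx,z])[0]-(275,205)+.5)*5-.5).round(0))
E
```

```text
t 12.35 p [437.5 195.8  85.4] yaw 62.2 q [-0.06  0.47 -0.55  2.04  0.37  0.73 -1.34] F [0.8 0.3 0.4] w 0.2
[[-0.001  0.884 -0.467]
 [-0.    -0.467 -0.884]
 [-1.    -0.001  0.001]]
tool shift [0.  0.5 0.6]
[283. 283.]
0.02 56.69988666893331 [265. 333.]
0.06 60.09694055075279 [265. 332.]
0.1 63.485840414980395 [266. 331.]
0.36 84.94330982838264 [272. 316.]
```

View pics/s9.png

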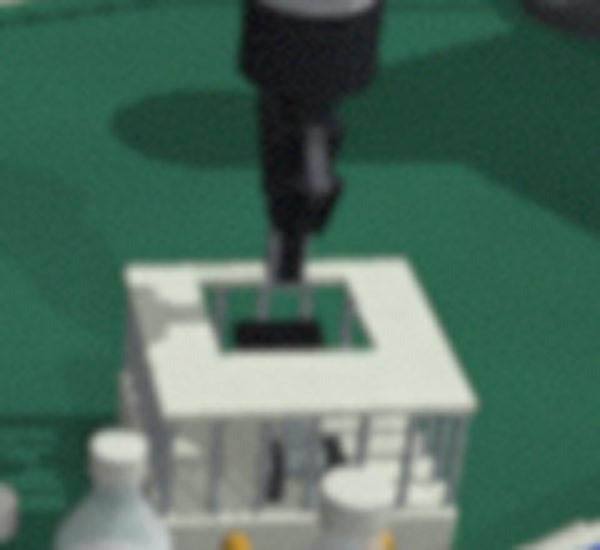

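The tip is at crop (287,283) as predicted, above the paddle (280,335). The ball's pixel (264,333) matches the fully-down geometry (265,333). I go on down and press.

carry_out([
  [[10, 0, 0, 0, 0, 0, -1], [10, 0, 0, 0, 0, 0, -1], [8, 0, 0, 0, 0, 0, -1], [4, 0, 0, 0, 0, 0, -1], [4, 0, 0, 0, 0, 0, -1]],
])

```text
time: 13.02
position: [437.7, 196.2, 49.8]
tcp_rot: [-0.605, -0.365, 0.606, -0.365]
contact_force: [-0.9, 0.1, 6.4]
gripper_width: 0.0
```

carry_out([
  [[4, 0, 0, 0, 0, 0, -1], [4, 0, 0, 0, 0, 0, -1], [4, 0, 0, 0, 0, 0, -1]],
])

```text
time: 13.4
position: [437.8, 196.8, 38.1]
tcp_rot: [0.606, 0.365, -0.605, 0.365]
contact_force: [-1.1, 0.7, 5.0]
gripper_width: 0.2
```

carry_out([
  [[4, 0, 0, 0, 0, 0, -1], [3, 0, 0, 0, 0, 0, -1]],
])

```text
time: 13.65
position: [437.7, 196.9, 31.1]
tcp_rot: [0.606, 0.366, -0.605, 0.365]
contact_force: [-3.1, 1.4, 5.8]
gripper_width: 0.1
```

carry_out([
  [[3, 0, 0, 0, 0, 0, -1]],
])

```text
time: 13.78
position: [437.6, 196.9, 28.1]
tcp_rot: [0.606, 0.366, -0.605, 0.365]
contact_force: [-2.6, 1.4, 5.0]
gripper_width: -0.2
```

carry_out([
  [[2, 0, 0, 0, 0, 0, -1]],
])

```text
time: 13.9
position: [437.7, 196.8, 26.0]
tcp_rot: [0.606, 0.366, -0.605, 0.365]
contact_force: [-2.6, 2.1, 5.5]
gripper_width: -0.1
```

carry_out([
  [[1.5, 0, 0, 0, 0, 0, -1]],
])

```text
time: 14.02
position: [437.8, 196.7, 24.6]
tcp_rot: [0.606, 0.365, -0.605, 0.365]
contact_force: [-5.7, 1.8, 18.4]
gripper_width: -0.4
```

The stop is felt at reported z≈24.6 (18 N), as expected for 63 mm with the same offset. I press a hair further, hold, then rise out.

carry_out([
  [[1, 0, 0, 0, 0, 0, -1], [0, 0, 0, 0, 0, 0, -1], [0, 0, 0, 0, 0, 0, -1], [0, 0, 0, 0, 0, 0, -1]],
])

```text
time: 14.52
position: [437.8, 196.7, 24.5]
tcp_rot: [0.606, 0.365, -0.605, 0.365]
contact_force: [-6.8, -0.2, 18.6]
gripper_width: 0.2
```

carry_out([
  [[-4, 0, 0, 0, 0, 0, -1], [-10, 0, 0, 0, 0, 0, -1], [-20, 0, 0, 0, 0, 0, -1], [-25, 0, 0, 0, 0, 0, -1], [-35, 0, 0, 0, 0, 0, -1], [-35, 0, 0, 0, 0, 0, -1], [-35, 0, 0, 0, 0, 0, -1], [0, 0, 0, 0, 0, 0, -1], [0, 0, 0, 0, 0, 0, -1]],
])

```text
time: 15.65
position: [437.7, 195.3, 187.0]
tcp_rot: [-0.605, -0.365, 0.606, -0.365]
contact_force: [0.4, -0.6, -1.4]
gripper_width: 0.2
```

```bash
python3 - <<'E'
from h import *
togo(437.7,195.1)
t=manip.get_image("top");cv2.imwrite("pics/t10.png",t)
im=manip.get_image("scene");cv2.imwrite("pics/s10.png",im)
a=cv2.resize(t[222:332,100:220],(480,440),interpolation=cv2.INTER_CUBIC)
t0=cv2.imread("pics/top0.png")
b=np.hstack([cv2.resize(x[95:185,200:320],(400,300),interpolation=cv2.INTER_CUBIC) for x in(t0,t)])
cv2.imwrite("pics/cmp10.png",np.vstack([b,cv2.resize(np.hstack([t0[222:312,100:220],t[222:312,100:220]]),(800,300),interpolation=cv2.INTER_CUBIC)]))
for nm,(x,y,w,h) in dict(spare=(228,205,36,42),cap=(230,287,20,20),scrd=(425,225,25,90),test=(237,100,32,25),vent=(290,215,90,90)).items():
    print(nm,np.abs(t0[y:y+h,x:x+w].astype(int)-t[y:y+h,x:x+w]).mean().round(1))
E
```

```text
t 15.65 p [437.7 195.3 187. ] yaw 62.1 q [ 0.02  0.32 -0.64  1.95  0.23  0.94 -1.22] F [ 0.4 -0.6 -1.4] w 0.2
[[-0.     0.884 -0.467]
 [-0.001 -0.467 -0.884]
 [-1.    -0.     0.001]]
tool shift [0.  0.1 0.1]
spare 3.4
cap 3.3
scrd 3.1
test 8.2
vent 5.7
```

View pics/cmp10.png

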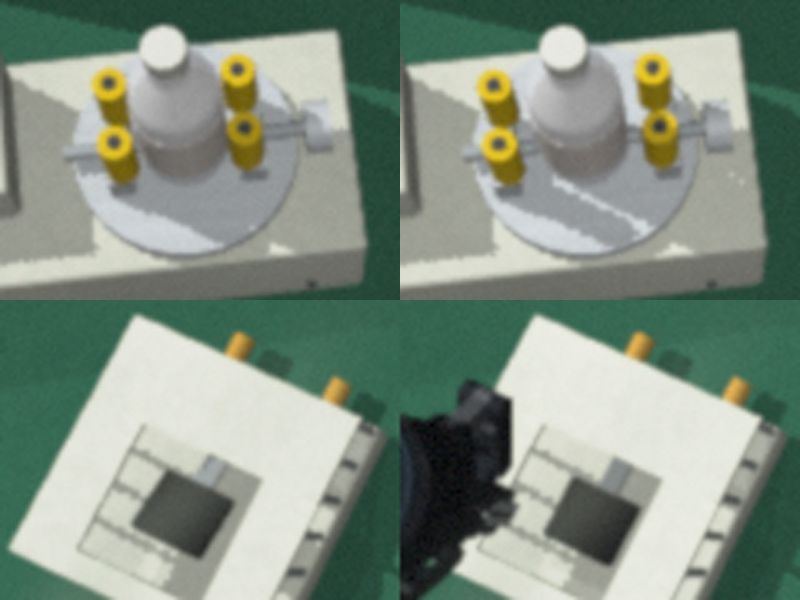

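View pics/s10.png

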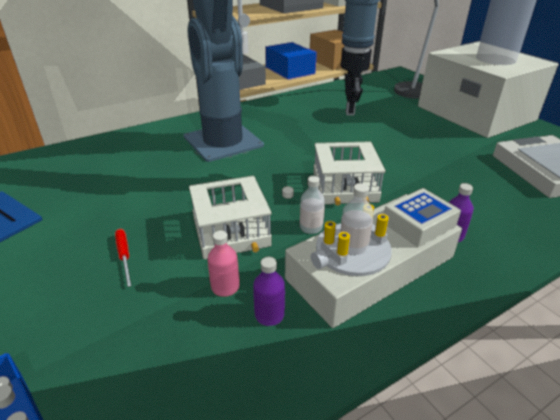

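Both jaws have moved clearly outward: the posts go from (110,80)/(240,70) to (495-400,85)/(653-400,70) in the enlargement. The paddle is down and the ball is no longer visible. The test bottle, spare bottle, cap and screwdriver are where they were, and the tool is clear. Handing in.

```bash
python3 -c "
from workcell import manip
print(manip.hand_in())"
```

```text
the job is handed in; nothing more can be done
None
```

I pressed the ball-ended vent lever in the right-hand guard onto its stop, then the paddle lever in the left-hand guard, both with shut fingers through the windows. The job is handed in at about 15.8 s; no verdict was given.

**Vent lever:** the force rose from about 6 N to 21 N at the stop, and I held it there for over 0.3 s. Afterwards the ball's pixel in the top picture matched the fully-down geometry: (264,333) measured, (265,333) predicted.

**Paddle lever:** the force rose to about 18 N at the stop, held for 0.5 s. In the last pictures both jaws are visibly open. I did not measure the opening in mm.

**Everything else:** both bottles, the cap and the screwdriver look unmoved in before-and-after pictures. The tool finished about 160 mm above the paddle with no contact force beyond noise. Nothing suggested that a guard or the tester was touched.

**Disagreement:** the visible fingertips sit about 38 mm above the reported TCP, not at it as the description says. Both cameras and both lever stops agreed on this, while x and y were right. I pressed by force and pictures instead of trusting the reported height.

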